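# Lock the swing bar and hang up the ear defenders

## Robot

A 6-joint arm with a two-finger parallel gripper is mounted at the origin on the work surface. World frame = base frame: x ahead of the robot, y to its left, z up, the work surface at z = 0. Lengths are in m, angles in rad, forces in N, time in s.
With the tool pointing down it reaches from about 0.35 to 0.975 m from the base axis. Payload 4.9 kg.
Tool frame: the origin (TCP) lies on the front face of the gripper's body, between the roots of the fingers; the fingertips stand ctrl.tip_extent ahead of it and the grasp point (between the pads) lies 54 mm ahead of it (ctrl.tip_extent is the distance from the TCP to the fingertips, in m); z points along the fingers, y is the line along which they close (so a half turn about z gives the same grasp; the last joint's range is limited). The gripper opens to 85 mm and grips with 20 to 120 N. Pads are 22 mm wide; open, the fingers measure 114 mm over their backs; the gripper's body (76 mm by 85 mm) begins 54 mm behind the grasp point. The pads swing forward as they close: fully open they stand 13 mm farther back than shut.
Start: joints at [1.125, 0.053, 1.613, -0, 1.476, -0.119], TCP at [0.201, 0.592, 0.304] pointing down, gripper open.
Joint ranges: [-3.01, 3.01], [-1.01, 2.22], [0.06, 2.58], [-1.02, 4.17], [0.09, 2.62], [-3.14, 3.14]. Speed limits (rad/s): [2.57, 2.57, 3.14, 3.14, 3.14, 3.14].

## Interface

Orientations are given as a rotation vector (axis times angle).
In Python, from station import ctrl gives the robot as it stands.
- The arm moves only by the tool apply_moves, never from a script. Its argument "rows" is one flat list of numbers, 6 for each row, row after row: the shift along the tool's x, y, z normalised to -1 to 1, where 1 is 0.6 m, then the turn, a rotation vector about the tool's x, y, z normalised to -1 to 1, where 1 is 90 degrees. A call has 1 to 20 rows; each row is the pose to reach, as a shift and turn from the pose commanded when the call began, along the tool's axes at that moment; what a row does not reach only later rows make up. A row lasts 1/10 s, in which the tool goes at most 50 mm and 8.59 degrees, less where a joint would pass 70% of its speed; a pose out of reach is approached as far as the arm can. A call with a number of a shift or a turn outside -1 to 1 is refused whole. A call with a gripper value outside its range is refused whole. "grip" is the opening, from 0 (shut) to 1 (fully open), set as the call begins (left out, the last holds). The fingers move at their own pace and stop on an object; "grip_force" is the grip in N (left out, the last holds). Time passes only in rows, so rows that repeat a pose let the fingers close. It gives the time, the measured TCP pose, the force, the opening and the grip force at its end, in the units of the state.
- ctrl.get_obs(): the state, without advancing time (a new reading comes with each control period).
- ctrl.get_image(name): name is "side" or "top"; returns (picture, depth): 480x640x3 uint8, blue, green, red; 480x640 float32, m along the optical axis (not along the pixel's ray), 0 where there is no reading.
- ctrl.camera_model(name): a dict with "mtx" (3x3 intrinsics, pixels), "R" (3x3) and "t" (3): a world point X has camera coordinates R X + t. Camera axes: x right, y down, z forward; pixel columns grow to the right and rows downward; lengths in m; the calibration is good to about 2 mm. A picture is of the moment at which its call begins. camera_model takes no time and is no camera call.
- ctrl.finish_job(): hands the job in; it is judged then, once.
The state is a dict: "t": time; "q": joint angles; "dq": joint speeds; "effort": joint torques, N m; "tool_pos": TCP position; "tool_rot": TCP orientation; "contact_force": force on the tool from outside, world axes, zero at the start; "wrist_torque": the same for the moment, N m; "opening": finger opening in m; "grip_force": force on a finger pad.
Only numpy, scipy, OpenCV 4.12 (cv2) and the standard library are available. Lean on these libraries where they do the work, as an engineer would, in place of code of your own. Each camera call takes 0.05 s, during which the arm holds its last target. There are 200 camera calls.

## Task

Swing the hanging bar round until the slot in its hub lines up with the slot in the fixed head below it, then take the steel key from its wooden block and push it fully home through both slots so that the bar is locked. Only then hang every pair of ear defenders on the bar, headband draped over it with one cup on either side, and leave the other things on the bench where they are.

Things in the scene. Friction and masses are not known exactly. Their poses are not given: they have to be found in the camera images.
- swing_arm (a joint): angle (rad) of hub and bar about the stand's vertical axis. 0: hub slot exactly over the fixed slot; positive counter-clockwise from above; stops at -0.25 and 1.2, starts at 0.35 to 0.85. Stiff (0.3 N m friction), stays where left. Aluminium hub 70 x 70 mm, 150 to 174 mm above the bench, with a slot 43 x 10.5 mm through it, long way in line with the bar.
- stand_slot (a point): centre of the slot's mouth in the stand's fixed steel head, on the swing axis, 148 mm above the bench, 2 mm below the hub. x: long way of the slot, towards where the bar lies at joint 0; z up. Slot 43 x 10.5 mm, 22 deep. Head 116 (x) x 64 x 22 mm: its ends show past the hub and tell the slot's direction. Post 44 mm thick, base plate 120 x 120 x 10 mm, bolted down.
- bar_root (a point): point on the swing axis at the height of the bar's top, 170 mm above the bench; turns with the bar: x along the bar from the hub to its free end, z up. The bar is a flat wooden rail 48 mm wide and 16 mm high (154 to 170 mm above the bench), free from 35 to 378 mm from the swing axis, then an end cap 54 mm wide up to 390 mm, 173 mm above the bench at its top.
- key: steel key, 150 g. Origin: centre of its foot; z up, x along its width. Blade 40 (x) x 8 mm, 44 long, the lowest 10 mm reduced to 34 x 4.5; shoulder 60 x 26 mm, 44 to 52 mm above the origin; grip plate 44 (x) x 12 mm, from 52 to 98 mm. Starts in the wooden block. Home: shoulder on the hub, foot 18 mm below the fixed slot's mouth; slots not lined up: stops 18 mm higher. Both ways round are the same.
- key_block: wooden block 90 (x) x 50 (y) x 50 mm, fixed to the bench, with a slot 44 x 12 mm along its x in which the key starts. Origin: centre of its underside.
- tape_roll: roll of green tape lying flat, 96 mm across, 25 mm high; not part of the job. Origin: centre of its underside.
- tape_measure: yellow tape measure, 70 x 35 x 60 mm; not part of the job. Origin: centre of its underside.
- offcut: timber offcut 200 x 89 x 38 mm; not part of the job. Origin: centre of its underside.
- muff0: ear defenders standing upright on two cups; all pairs alike, 3 or 4 present. 136 mm across (x), 56 deep (y), 150 tall, 260 g. Cups 26 x 56 x 66 mm at x = +-55 mm, 84 mm clear between them (cushions not solid). Headband an arch with a flat padded crown on top: pinch it across its 22 mm width (along y), by its upper part, so that its underside stays free. Origin: bench level, midway between the cups.
- muff0_crown (a point): centre of the underside of this pair's crown, the place that rests on the bar: 132 mm above the pair's origin. The crown is 56 mm long (x), 22 mm wide (y), 18 mm thick (132 to 150 mm above the origin). Same axes as the pair.
- muff1: ear defenders standing upright on two cups; all pairs alike, 3 or 4 present. 136 mm across (x), 56 deep (y), 150 tall, 260 g. Cups 26 x 56 x 66 mm at x = +-55 mm, 84 mm clear between them (cushions not solid). Headband an arch with a flat padded crown on top: pinch it across its 22 mm width (along y), by its upper part, so that its underside stays free. Origin: bench level, midway between the cups.
- muff1_crown (a point): centre of the underside of this pair's crown, the place that rests on the bar: 132 mm above the pair's origin. The crown is 56 mm long (x), 22 mm wide (y), 18 mm thick (132 to 150 mm above the origin). Same axes as the pair.
- muff2: ear defenders standing upright on two cups; all pairs alike, 3 or 4 present. 136 mm across (x), 56 deep (y), 150 tall, 260 g. Cups 26 x 56 x 66 mm at x = +-55 mm, 84 mm clear between them (cushions not solid). Headband an arch with a flat padded crown on top: pinch it across its 22 mm width (along y), by its upper part, so that its underside stays free. Origin: bench level, midway between the cups.
- muff2_crown (a point): centre of the underside of this pair's crown, the place that rests on the bar: 132 mm above the pair's origin. The crown is 56 mm long (x), 22 mm wide (y), 18 mm thick (132 to 150 mm above the origin). Same axes as the pair.
- muff3: ear defenders standing upright on two cups; all pairs alike, 3 or 4 present. 136 mm across (x), 56 deep (y), 150 tall, 260 g. Cups 26 x 56 x 66 mm at x = +-55 mm, 84 mm clear between them (cushions not solid). Headband an arch with a flat padded crown on top: pinch it across its 22 mm width (along y), by its upper part, so that its underside stays free. Origin: bench level, midway between the cups.
- muff3_crown (a point): centre of the underside of this pair's crown, the place that rests on the bar: 132 mm above the pair's origin. The crown is 56 mm long (x), 22 mm wide (y), 18 mm thick (132 to 150 mm above the origin). Same axes as the pair.
Things that resemble listed ones, but are neither listed nor needed, are in the scene too. There is more than one size of the key; the job needs the larger. What is shaped like the muff0 but purple is not meant.

How it is judged:
On the way, in this order (a step that is already met when the one before it is completed fails the run):
1. the bar is swung until the hub slot lines up with the fixed slot (within 0.08 rad) (value of joint swing_arm between -0.08 and 0.08 rad), for 0.3 s.
2. the key is fully home through both slots (z of key in the frame of stand_slot between -0.022 and -0.013 m and x of key in the frame of stand_slot between -0.005 and 0.005 m and y of key in the frame of stand_slot between -0.005 and 0.005 m and angle between the x axis of key and the x axis of stand_slot, either way round below 0.12 rad and angle between key's own z axis and vertical below 0.1 rad), for 0.3 s.
3. every pair of ear defenders hangs on the bar (x of muff0_crown in the frame of bar_root between 0.045 and 0.375 m and y of muff0_crown in the frame of bar_root between -0.04 and 0.04 m and z of muff0_crown in the frame of bar_root between -0.02 and 0.02 m and angle between each of muff0, muff1, muff2, muff3's own z axis and vertical below 0.4 rad and x of muff1_crown in the frame of bar_root between 0.045 and 0.375 m and y of muff1_crown in the frame of bar_root between -0.04 and 0.04 m and z of muff1_crown in the frame of bar_root between -0.02 and 0.02 m and x of muff2_crown in the frame of bar_root between 0.045 and 0.375 m and y of muff2_crown in the frame of bar_root between -0.04 and 0.04 m and z of muff2_crown in the frame of bar_root between -0.02 and 0.02 m and x of muff3_crown in the frame of bar_root between 0.045 and 0.375 m and y of muff3_crown in the frame of bar_root between -0.04 and 0.04 m and z of muff3_crown in the frame of bar_root between -0.02 and 0.02 m), for 0.3 s.
At the end, for the whole second after the job is handed in: Key home in both slots (foot 13 to 22 mm below the fixed slot's mouth, 5 mm off-centre at most), bar within 0.15 rad of lined up, every pair of ear defenders present at rest on the bar, crown 45 to 375 mm from the axis, within 40 mm sideways and 20 mm in height, upright to 0.4 rad (all of step 2 and all of step 3 and value of joint swing_arm between -0.15 and 0.15 rad and linear speed of each of muff0, muff1, muff2, muff3 below 0.1 m/s); the robot touches nothing.
It fails at once if ear defenders are hung on the bar before the key is home (z of key in the frame of stand_slot above -0.008 m and ((z of muff0_crown in the frame of bar_root between -0.012 and 0.004 m and y of muff0_crown in the frame of bar_root between -0.03 and 0.03 m and x of muff0_crown in the frame of bar_root between 0.04 and 0.39 m) or (z of muff1_crown in the frame of bar_root between -0.012 and 0.004 m and y of muff1_crown in the frame of bar_root between -0.03 and 0.03 m and x of muff1_crown in the frame of bar_root between 0.04 and 0.39 m) or (z of muff2_crown in the frame of bar_root between -0.012 and 0.004 m and y of muff2_crown in the frame of bar_root between -0.03 and 0.03 m and x of muff2_crown in the frame of bar_root between 0.04 and 0.39 m) or (z of muff3_crown in the frame of bar_root between -0.012 and 0.004 m and y of muff3_crown in the frame of bar_root between -0.03 and 0.03 m and x of muff3_crown in the frame of bar_root between 0.04 and 0.39 m))).
It fails at once if the tape roll, tape measure or timber offcut is moved more than 30 mm (distance of any of tape_roll, tape_measure, offcut from where it was at the start of the episode above 0.03 m).
Of muff0, muff1, muff2, muff3 only 3 to 4 are there at a start; the rules pass over those that are not, and their reading is None.
At some moment in a run one of muff0, muff1, muff2, muff3 may be knocked a few centimetres aside while the robot is not near it.
It also fails if it takes over 208 s, if anything falls off the work surface, if the arm or the gripper's body presses on something with over 40 N, if the wrist force passes 120 N, or if a joint passes its speed limit or range.

## Working session

There is one attempt and no reset: what is moved stays moved. The work goes in short steps, Python scripts to look and compute and a tool call to move; the robot and the scene stay as the last step left them, time stands still between calls to the robot, and variables do not carry over. Pictures are saved under pics/ and viewed, at most 14 in all, crops included, and the job is handed in when it is done.

Besides the shell and the picture viewer there is one more tool, called after "Emit:" as name(argument=value, ...) on one line, values as JSON. apply_moves: Moves the arm, as the interface text tells. Its arguments: {"type":"object","properties":{"rows":{"type":"array","items":{"type":"number"}},"grip":{"type":"number"},"grip_force":{"type":"number"}},"required":["rows"]}

```bash
ls; mkdir -p pics; python3 - <<'E'
from station import ctrl
import cv2,numpy as np
for n in("top","side"):
    im,d=ctrl.get_image(n); cv2.imwrite(f"pics/{n}0.png",im); np.save(f"{n}_d.npy",d)
    m=ctrl.camera_model(n); print(n,m["mtx"].round(1).tolist(),m["R"].round(3).tolist(),m["t"].round(3).tolist())
print(ctrl.get_obs(),ctrl.tip_extent)
E
```

```text
pics
top [[499.1, 0.0, 318.7], [0.0, 499.1, 242.9], [0.0, 0.0, 1.0]] [[0.018, -1.0, -0.022], [-0.995, -0.016, -0.095], [0.095, 0.024, -0.995]] [-0.018, 0.528, 1.268]
side [[477.6, 0.0, 319.2], [0.0, 477.6, 237.3], [0.0, 0.0, 1.0]] [[-0.952, -0.306, -0.009], [-0.158, 0.517, -0.841], [0.262, -0.8, -0.54]] [0.489, 0.211, 1.271]
{'t': 0.1, 'q': array([ 1.12500226e+00,  5.32791753e-02,  1.61415512e+00, -1.72884347e-05,
        1.47602948e+00, -1.19049221e-01]), 'dq': array([-0.00125248, -0.00037048, -0.00066642,  0.0004665 ,  0.00322941,
       -0.00072337]), 'effort': array([-1.44242513e-04, -3.94900274e+01, -3.71365535e+01, -7.36890433e-05,
        3.95922514e-03, -1.64724707e-05]), 'tool_pos': array([0.20044378, 0.59152517, 0.30279402]), 'tool_rot': array([-5.10884607e-01, -3.09926137e+00,  2.82978754e-03]), 'contact_force': array([-0.38843213, -0.10726479, -0.48640189]), 'wrist_torque': array([-0.03874842, -0.04977174, -0.0056892 ]), 'grip_force': 0.0, 'opening': 0.0853986291063881} 0.0726
```

View pics/top0.png

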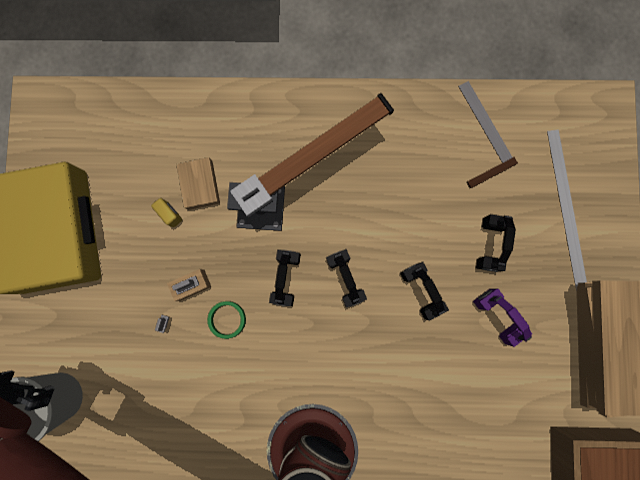

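View pics/side0.png

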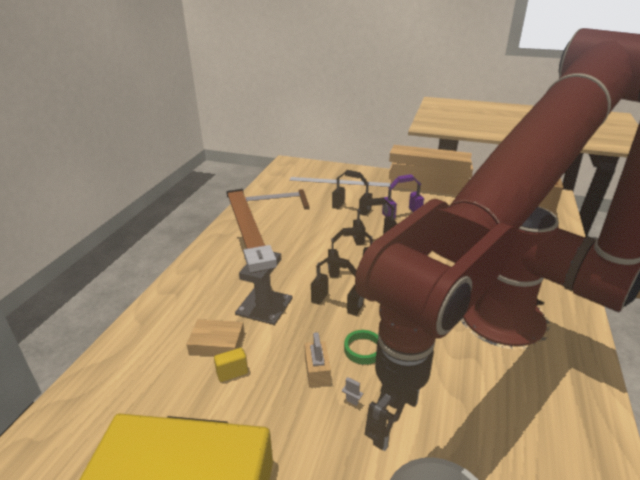

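The top view shows the bar from the hub at (250,195) to its end at (387,103), with the dark fixed head under the hub. The black muffs are at (285,279), (346,279), (425,291) and (497,243), and the purple one at (502,318) is not wanted. There are two keys: one in the wooden block at (187,286) and a smaller one at (163,323). The block key is the larger. I'll measure these and check the key in a crop.

```bash
cat > h.py <<'E'
from station import ctrl
import cv2,numpy as np
from scipy.spatial.transform import Rotation as Ro
def cloud(n,d):
    m=ctrl.camera_model(n); v,u=np.mgrid[:480,:640]
    p=np.stack([u,v,np.ones_like(u)],-1)@np.linalg.inv(m["mtx"]).T*d[...,None]
    return (p-m["t"])@m["R"]
def ray(n,uv,z):
    m=ctrl.camera_model(n); r=m["R"].T@np.linalg.inv(m["mtx"])@[*uv,1]; c=-m["R"].T@m["t"]
    return c+r*(z-c[2])/r[2]
def shot(n):
    im,d=ctrl.get_image(n); return im,cloud(n,d),d
def rect(P):   # centre, size(long,short), yaw of the long side
    c,s,a=cv2.minAreaRect((P[:,:2]*1000).astype(np.float32)); a=np.radians(a)
    if s[0]<s[1]: s=s[::-1]; a+=np.pi/2
    return np.round(np.array(c)/1000,4),np.round(s,0),round((a+np.pi/2)%np.pi-np.pi/2,3)
E
cat > m.py <<'E'
from h import *
im,P,d=shot("top"); ok=d>0; Z=P[...,2]; v=im.max(2); sat=np.ptp(im.astype(int),axis=2)
def comps(mask,mn=25):
    n,l,s,c=cv2.connectedComponentsWithStats(mask.astype(np.uint8))
    return [(c[i].round(0),s[i,4],P[l==i]) for i in range(1,n) if s[i,4]>=mn]
def reg(x0,y0,x1,y1):
    m=np.zeros(ok.shape,bool); m[y0:y1,x0:x1]=1; return m
R=reg(260,225,535,350)
print("CROWN")
for c,a,Q in comps(ok&R&(Z>.128)&(Z<.165)): print(c,a,rect(Q),np.median(Q[:,2]).round(3),Q.mean(0).round(3))
print("CUPS")
for c,a,Q in comps(ok&R&(Z>.05)&(Z<.075)): print(c,a,rect(Q),np.median(Q[:,2]).round(3))
H=reg(215,90,400,235)
print("BAR/HUB")
for nm,lo,hi in(("hub",.171,.19),("bar",.16,.178),("head",.138,.153),("base",.006,.02)):
    for c,a,Q in comps(ok&H&(Z>lo)&(Z<hi)): print(nm,c,a,rect(Q),np.median(Q[:,2]).round(3))
print("KEY")
K=reg(145,260,215,340)
for lo,hi in((.085,.11),(.04,.06),(.03,.12)):
    for c,a,Q in comps(ok&K&(Z>lo)&(Z<hi),8): print(lo,c,a,rect(Q),np.median(Q[:,2]).round(3))
E
python3 m.py; python3 - <<'E'
import cv2,numpy as np
i=cv2.imread("pics/top0.png")
cv2.imwrite("pics/c1.png",np.hstack([cv2.resize(i[250:345,140:235],(400,400),interpolation=2),cv2.resize(i[155:245,215:305],(400,400),interpolation=2)]))
E
```

```text
CROWN
[508. 241.] 361 (array([ 0.527 , -0.4525]), array([84., 23.]), np.float64(-0.156)) 0.149 [ 0.528 -0.452  0.147]
[281. 276.] 354 (array([0.4379, 0.0758]), array([94., 23.]), np.float64(-0.141)) 0.149 [0.438 0.075 0.146]
[347. 276.] 350 (array([ 0.44  , -0.0793]), array([95., 22.]), np.float64(0.4)) 0.149 [ 0.439 -0.079  0.146]
[431. 290.] 382 (array([ 0.4109, -0.2762]), array([97., 23.]), np.float64(0.478)) 0.148 [ 0.412 -0.275  0.146]
[516. 317.] 404 (array([ 0.3503, -0.4709]), array([96., 24.]), np.float64(0.659)) 0.148 [ 0.352 -0.468  0.146]
CUPS
[497. 226.] 48 (array([ 0.5741, -0.4559]), array([40.,  7.]), np.float64(1.504)) 0.062
[288. 256.] 195 (array([0.4908, 0.0689]), array([57., 32.]), np.float64(1.435)) 0.066
[337. 257.] 196 (array([ 0.4887, -0.0586]), array([56., 32.]), np.float64(-1.162)) 0.066
[491. 263.] 234 (array([ 0.4813, -0.4459]), array([58., 32.]), np.float64(1.399)) 0.066
[413. 271.] 218 (array([ 0.4581, -0.251 ]), array([56., 32.]), np.float64(-1.083)) 0.066
[354. 298.] 202 (array([ 0.3896, -0.1006]), array([56., 32.]), np.float64(-1.176)) 0.066
[489. 299.]
[... 1034 characters left out ...]
88 ]), array([65., 36.]), np.float64(-0.038)) 0.148
head [270. 204.] 188 (array([0.6168, 0.1123]), array([51., 44.]), np.float64(-0.052)) 0.148
base [263. 217.] 831 (array([0.6238, 0.1469]), array([123., 118.]), np.float64(1.524)) 0.011
KEY
0.085 [181. 284.] 110 (array([0.4149, 0.3233]), array([45., 13.]), np.float64(-1.161)) 0.103
0.04 [188. 284.] 559 (array([0.4149, 0.3232]), array([92., 51.]), np.float64(-1.138)) 0.051
0.04 [162. 323.] 39 (array([0.3139, 0.38  ]), array([35., 12.]), np.float64(-0.024)) 0.047
0.03 [187. 284.] 760 (array([0.4149, 0.3232]), array([92., 51.]), np.float64(-1.138)) 0.052
0.03 [161. 323.] 162 (array([0.3155, 0.3851]), array([44., 20.]), np.float64(-0.198)) 0.047
```

View pics/c1.png

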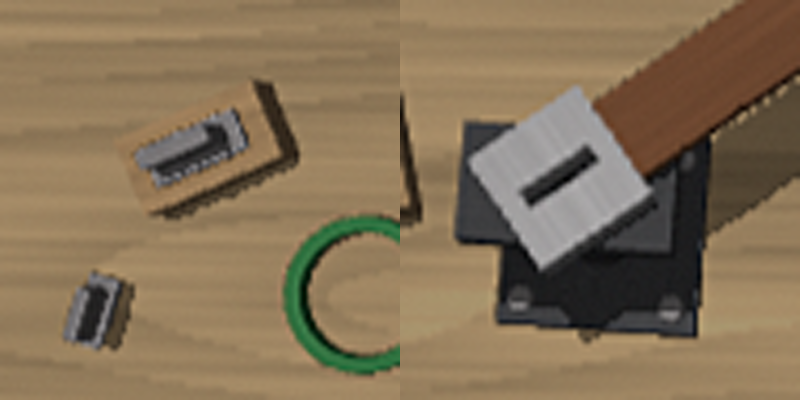

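The left crop shows the large key standing in the wooden block at (181,284), with its 45 x 13 mm grip plate on top. The small key in the bottom left is not wanted. The right crop shows the hub turned about 0.66 rad from the head. The axis is near (0.6245, 0.1475), the head's direction is about -1.61 rad and the bar's about -0.95. I'll grip the bar at a 0.25 m radius and swing it round.

```bash
cat > plan.py <<'E'
import sys; from h import *
# args: x,y,z,yaw of the tool's y line ... prints shift/turn numbers for each
o=ctrl.get_obs(); R=Ro.from_rotvec(o["tool_rot"])
yaw=lambda R:(lambda y:np.arctan2(y[1],y[0]))(R.apply([0,1,0]))
print("now",o["t"].__round__(2),o["tool_pos"].round(4),"yaw",round(yaw(R),4),"tilt",(R.apply([0,0,1])).round(4),"open",round(o["opening"],4),"F",o["contact_force"].round(1),"q",o["q"].round(2))
for a in sys.argv[1:]:
    x,y,z,w=map(float,a.split(","))
    T=Ro.from_matrix(np.array([[np.sin(w),np.cos(w),0],[-np.cos(w),np.sin(w),0],[0,0,-1]]))
    print(np.r_[R.inv().apply(np.array([x,y,z])-o["tool_pos"])/.6,(R.inv()*T).as_rotvec()/(np.pi/2)].round(4).tolist())
E
python3 plan.py .5,.25,.30,.62 .7697,-.056,.30,.62 .7697,-.056,.214,.62
```

```text
now 0.15 [0.2005 0.5916 0.3029] yaw 1.244 tilt [-7.0e-04 -1.5e-03 -1.0e+00] open 0.0857 F [ 0.1 -0.4  0.1] q [ 1.12  0.05  1.61  0.    1.48 -0.12]Traceback (most recent call last):
  File "plan.py", line 8, in <module>
    T=Ro.from_matrix(np.array([[np.sin(w),np.cos(w),0],[-np.cos(w),np.sin(w),0],[0,0,-1]]))
  File "scipy/spatial/transform/_rotation.pyx", line 1143, in scipy.spatial.transform._rotation.Rotation.from_matrix
ValueError: Non-positive determinant (left-handed or null coordinate frame) in rotation matrix 0: [[ 0.58103516  0.81387846  0.        ]
 [-0.81387846  0.58103516  0.        ]
 [ 0.          0.         -1.        ]].
```

```bash
sed -i 's/\[\[np.sin(w),np.cos(w),0\],\[-np.cos(w),np.sin(w),0\]/[[-np.sin(w),np.cos(w),0],[np.cos(w),np.sin(w),0]/' plan.py
python3 plan.py .5,.25,.30,.62 .7697,-.056,.30,.62 .7697,-.056,.214,.62
```

```text
now 0.15 [0.2005 0.5916 0.3029] yaw 1.244 tilt [-7.0e-04 -1.5e-03 -1.0e+00] open 0.0857 F [ 0.1 -0.4  0.1] q [ 1.12  0.05  1.61  0.    1.48 -0.12]
[-0.6555, -0.3789, 0.0054, -0.001, 0.0002, 0.3972]
[-1.245, -0.7176, 0.0058, -0.001, 0.0002, 0.3972]
[-1.245, -0.7173, 0.1491, -0.001, 0.0002, 0.3972]
```

Emit:
apply_moves(rows=[-0.6555,-0.379,0.005,0,0,0.397,-0.6555,-0.379,0.005,0,0,0.397,-0.6555,-0.379,0.005,0,0,0.397,-0.6555,-0.379,0.005,0,0,0.397,-0.6555,-0.379,0.005,0,0,0.397,-0.6555,-0.379,0.005,0,0,0.397,-0.6555,-0.379,0.005,0,0,0.397,-0.6555,-0.379,0.005,0,0,0.397,-0.6555,-0.379,0.005,0,0,0.397,-0.6555,-0.379,0.005,0,0,0.397], grip=1)

```text
t: 1.15
tool_pos: [0.5027, 0.2464, 0.3005]
tool_rot: [1.446, 2.788, -0.002]
contact_force: [-0.9, -0.3, -0.9]
opening: 0.0855
grip_force: 0.0
```

```bash
python3 plan.py .7697,-.056,.30,.62 .7697,-.056,.214,.62
```

```text
now 1.15 [0.5027 0.2464 0.3005] yaw 0.6142 tilt [ 4.0e-04 -1.6e-03 -1.0e+00] open 0.0855 F [-0.9 -0.3 -0.9] q [ 0.32 -0.1   1.77 -0.    1.47 -0.29]
[-0.6683, 0.0733, 0.0018, -0.0004, 0.001, -0.0037]
[-0.6681, 0.0734, 0.1451, -0.0004, 0.001, -0.0037]
```

Emit:
apply_moves(rows=[-0.668,0.0733,0.002,0,0,0,-0.668,0.0733,0.002,0,0,0,-0.668,0.0733,0.002,0,0,0,-0.668,0.0733,0.002,0,0,0,-0.668,0.0733,0.002,0,0,0,-0.668,0.0733,0.002,0,0,0,-0.668,0.0733,0.002,0,0,0,-0.668,0.0733,0.002,0,0,0,-0.668,0.0733,0.002,0,0,0,-0.668,0.0733,0.002,0,0,0,-0.668,0.0733,0.073,0,0,0,-0.668,0.0733,0.145,0,0,0,-0.668,0.0733,0.145,0,0,0])

```text
t: 2.45
tool_pos: [0.7644, -0.0475, 0.2051]
tool_rot: [-1.428, -2.782, 0.007]
contact_force: [-0.1, 0.2, -1.5]
opening: 0.0856
grip_force: 0.0
```

```bash
python3 - <<'E'
import numpy as np,subprocess
a=np.array([.6245,.1475]);r=.25
L=[]
for f in (0,.111,.222,.333,.444,.555,.66):
    t=-.951-f; p=a+r*np.array([np.cos(t),np.sin(t)]); L.append(f"{p[0]},{p[1]},.214,{t+np.pi/2}")
print(subprocess.run(["python3","plan.py",*L],capture_output=True,text=True).stdout)
E
```

```text
now 2.45 [ 0.7644 -0.0475  0.2051] yaw 0.6225 tilt [-0.0146  0.0028 -0.9999] open 0.0856 F [-0.1  0.2 -1.5] q [-0.16  0.45  1.31  0.    1.39 -0.78]
[-0.0164, -0.0012, -0.015, -0.0065, -0.0069, 0.0017]
[-0.0138, -0.0474, -0.0145, -0.0069, -0.0065, 0.0723]
[-0.006, -0.0929, -0.014, -0.0073, -0.0061, 0.143]
[0.0068, -0.1374, -0.0134, -0.0076, -0.0057, 0.2137]
[0.0244, -0.1801, -0.0127, -0.008, -0.0053, 0.2843]
[0.0466, -0.2206, -0.0121, -0.0083, -0.0049, 0.355]
[0.0717, -0.2565, -0.0114, -0.0086, -0.0045, 0.4218]
```

Emit:
apply_moves(rows=[0,0,0,0,0,0,0,0,0,0,0,0,0,0,0,0,0,0,0,0,0,0,0,0,0,0,0,0,0,0,0,0,0,0,0,0], grip=0.4, grip_force=30)

```text
t: 3.05
tool_pos: [0.7702, -0.05, 0.2187]
tool_rot: [1.434, 2.79, 0.003]
contact_force: [-2.4, 1.5, 6.7]
opening: 0.0476
grip_force: 33.4
```

```bash
cat > arc.py <<'E'
import numpy as np,subprocess
a=np.array([.6245,.1475]);r=.25
L=[]
for f in (0,.111,.222,.333,.444,.555,.66):
    t=-.951-f; p=a+r*np.array([np.cos(t),np.sin(t)]); L.append(f"{p[0]},{p[1]},.214,{t+np.pi/2}")
print(subprocess.run(["python3","plan.py",*L],capture_output=True,text=True).stdout)
E
python3 arc.py
```

```text
now 3.05 [ 0.7702 -0.05    0.2187] yaw 0.6215 tilt [ 5.4e-03 -4.0e-04 -1.0e+00] open 0.0476 F [-2.4  1.5  6.7] q [-0.16  0.44  1.3   0.    1.39 -0.78]
[-0.0076, -0.0065, 0.0078, 0.0026, 0.0022, 0.0011]
[-0.005, -0.0527, 0.0076, 0.0028, 0.0021, 0.0717]
[0.0028, -0.0982, 0.0074, 0.0029, 0.0019, 0.1424]
[0.0155, -0.1427, 0.0072, 0.003, 0.0018, 0.2131]
[0.0331, -0.1854, 0.0069, 0.0031, 0.0016, 0.2837]
[0.0553, -0.226, 0.0067, 0.0032, 0.0014, 0.3544]
[0.0803, -0.2618, 0.0064, 0.0033, 0.0013, 0.4212]
```

Emit:
apply_moves(rows=[-0.007,-0.03,0,0,0,0.036,-0.005,-0.053,0,0,0,0.072,-0.001,-0.076,0,0,0,0.107,0.003,-0.098,0,0,0,0.142,0.009,-0.121,0,0,0,0.178,0.0155,-0.143,0,0,0,0.213,0.024,-0.164,0,0,0,0.248,0.033,-0.185,0,0,0,0.284,0.044,-0.206,0,0,0,0.319,0.055,-0.226,0,0,0,0.354,0.068,-0.244,0,0,0,0.388,0.08,-0.262,0,0,0,0.421,0.08,-0.262,0,0,0,0.421,0.08,-0.262,0,0,0,0.421])

```text
t: 4.45
tool_pos: [0.6147, -0.0985, 0.2185]
tool_rot: [-2.265, -2.175, -0.017]
contact_force: [0.8, 16.2, 9.7]
opening: 0.0476
grip_force: 33.1
```

```bash
cat > bar.py <<'E'
from h import *
im,P,d=shot("top"); ok=d>0; Z=P[...,2]
def reg(x0,y0,x1,y1):
    m=np.zeros(ok.shape,bool); m[y0:y1,x0:x1]=1; return m
cv2.imwrite("pics/bar%d.png"%(ctrl.get_obs()["t"]*100),im)
# wooden bar by colour & height; line through its pixels
hsv=cv2.cvtColor(im,cv2.COLOR_BGR2HSV)
for nm,m in(("wood",ok&reg(220,80,440,280)&(Z>.155)&(Z<.178)&(hsv[...,1]>110)),("hub",ok&reg(215,150,290,235)&(Z>.166)&(Z<.182)&(hsv[...,1]<60)),("head",ok&reg(215,150,300,240)&(Z>.138)&(Z<.154)),("base",ok&reg(215,150,300,240)&(Z>.006)&(Z<.02)&(im.max(2)<80))):
    Q=P[m]; 
    if len(Q)>9: print(nm,len(Q),rect(Q),Q.mean(0).round(4))
E
python3 bar.py; python3 plan.py
```

```text
wood 1962 (array([ 0.6168, -0.064 ]), array([353.,  50.]), np.float64(1.525)) [ 0.6152 -0.0349  0.1701]
hub 850 (array([0.6255, 0.1478]), array([71., 71.]), np.float64(-0.032)) [0.625  0.1477 0.1743]
head 285 (array([0.6239, 0.1482]), array([117.,  67.]), np.float64(1.526)) [0.6225 0.1727 0.1481]
base 748 (array([0.6122, 0.1888]), array([217.,  95.]), np.float64(1.184)) [0.592  0.1508 0.011 ]
now 4.5 [ 0.6149 -0.0985  0.2185] yaw -0.0399 tilt [ 0.0067  0.0083 -0.9999] open 0.0476 F [-0.3 16.2  8.6] q [-0.28  0.11  1.7   0.01  1.33 -0.24]
```

The bar now lies at 1.525 rad and the head at 1.526, so the slots are lined up. The axis is at about (0.6248, 0.148). I'll release the bar and go for the key.

```bash
python3 plan.py .6147,-.0985,.31,-.04 .415,.3233,.25,.42
```

```text
now 4.5 [ 0.6149 -0.0985  0.2185] yaw -0.0399 tilt [ 0.0067  0.0083 -0.9999] open 0.0476 F [-0.3 16.2  8.6] q [-0.28  0.11  1.7   0.01  1.33 -0.24]
[0.0013, 0.0006, -0.1524, 0.004, -0.0055, 0.0001]
[0.6896, -0.3606, -0.0488, 0.0052, -0.0044, -0.2928]
```

Emit:
apply_moves(rows=[0,0,0,0,0,0,0,0,0,0,0,0,0,0,0,0,0,0,0,0,0,0,0,0,0,0,-0.08,0,0,0,0,0,-0.155,0,0,0,0,0,-0.155,0,0,0,0,0,-0.155,0,0,0], grip=1)

```text
t: 5.3
tool_pos: [0.6137, -0.1031, 0.3089]
tool_rot: [2.265, 2.173, 0.003]
contact_force: [0.5, -0.2, -0.1]
opening: 0.0851
grip_force: 0.0
```

```bash
python3 plan.py .415,.3233,.25,.42  .415,.3233,.19,.42; python3 bar.py
```

```text
now 5.3 [ 0.6137 -0.1031  0.3089] yaw -0.0414 tilt [ 0.0034 -0.0011 -1.    ] open 0.0851 F [ 0.5 -0.2 -0.1] q [-0.29  0.04  1.62 -0.    1.48 -0.24]
[0.6965, -0.3607, 0.0962, 0.002, 0.0011, -0.2938]
[0.6966, -0.361, 0.1962, 0.002, 0.0011, -0.2938]
wood 2095 (array([ 0.6168, -0.0645]), array([353.,  50.]), np.float64(1.525)) [ 0.6159 -0.0389  0.1702]
hub 845 (array([0.6254, 0.1479]), array([71., 71.]), np.float64(1.545)) [0.625  0.1476 0.1742]
head 298 (array([0.6238, 0.1483]), array([117.,  67.]), np.float64(1.528)) [0.6221 0.1719 0.148 ]
base 723 (array([0.6139, 0.1901]), array([216.,  95.]), np.float64(1.173)) [0.5918 0.1508 0.0109]
```

Emit:
apply_moves(rows=[0.6965,-0.361,0,0,0,-0.293,0.6965,-0.361,0,0,0,-0.293,0.6965,-0.361,0,0,0,-0.293,0.6965,-0.361,0,0,0,-0.293,0.6965,-0.361,0,0,0,-0.293,0.6965,-0.361,0,0,0,-0.293,0.6965,-0.361,0,0,0,-0.293,0.6965,-0.361,0,0,0,-0.293,0.6965,-0.361,0,0,0,-0.293,0.6965,-0.361,0,0,0,-0.293,0.6965,-0.361,0.097,0,0,-0.293,0.6965,-0.361,0.18,0,0,-0.293,0.6965,-0.361,0.18,0,0,-0.293,0.6965,-0.361,0.18,0,0,-0.293,0.6965,-0.361,0.18,0,0,-0.293])

```text
t: 6.85
tool_pos: [0.4147, 0.324, 0.2005]
tool_rot: [1.711, 2.634, 0.003]
contact_force: [0.2, -0.0, 1.5]
opening: 0.0849
grip_force: 0.0
```

```bash
python3 plan.py .415,.3233,.139,.42
```

```text
now 6.85 [0.4147 0.324  0.2005] yaw 0.4188 tilt [ 0.0017  0.001  -1.    ] open 0.0849 F [ 0.2 -0.   1.5] q [ 0.52 -0.1   1.94  0.    1.3   0.1 ]
[-0.0014, -0.0002, 0.1026, 0.0013, -0.0001, -0.0007]
```

Emit:
apply_moves(rows=[0,0,0.035,0,0,0,0,0,0.07,0,0,0,0,0,0.1026,0,0,0,0,0,0.1026,0,0,0,0,0,0.1026,0,0,0])

```text
t: 7.35
tool_pos: [0.4151, 0.3244, 0.1398]
tool_rot: [1.71, 2.634, 0.005]
contact_force: [0.5, -0.1, 0.3]
opening: 0.0857
grip_force: 0.0
```

Emit:
apply_moves(rows=[0,0,0,0,0,0,0,0,0,0,0,0,0,0,0,0,0,0,0,0,0,0,0,0,0,0,0,0,0,0,0,0,0,0,0,0,0,0,0,0,0,0,0,0,0,0,0,0], grip=0, grip_force=60)

```text
t: 8.15
tool_pos: [0.4139, 0.3239, 0.1376]
tool_rot: [1.71, 2.635, 0.0]
contact_force: [-0.8, -0.3, 2.7]
opening: 0.0115
grip_force: 58.7
```

```bash
python3 plan.py; python3 - <<'E'
from h import *
im,P,d=shot("side"); cv2.imwrite("pics/grasp.png",cv2.resize(im[260:440,240:480],(720,540)))
E
```

```text
now 8.15 [0.4139 0.3239 0.1376] yaw 0.4194 tilt [ 2.e-04  1.e-04 -1.e+00] open 0.0115 F [-0.8 -0.3  2.7] q [ 0.52 -0.02  1.98 -0.    1.18  0.1 ]
```

View pics/grasp.png

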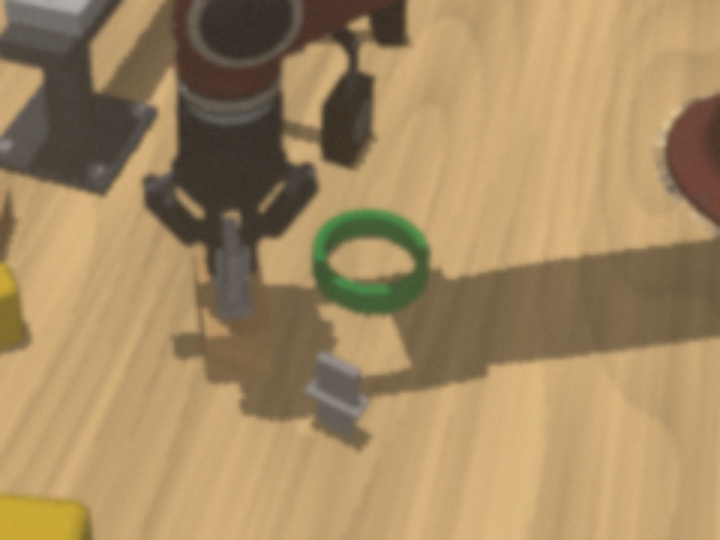

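The side crop shows the fingers pinching the large key's plate in the block at (235,260). The opening is 11.5 mm, which matches the 12 mm plate. The small key stands untouched at (335,395). Next I lift the key and carry it over the slot.

```bash
python3 plan.py .4139,.3239,.335,.4194 .6248,.148,.335,-.045
```

```text
now 8.2 [0.4139 0.3239 0.1376] yaw 0.4194 tilt [ 2.e-04  2.e-04 -1.e+00] open 0.011 F [-0.5 -0.5  2.3] q [ 0.52 -0.02  1.98  0.    1.18  0.1 ]
[-0.0, 0.0001, -0.329, 0.0002, -0.0, -0.0]
[-0.4109, 0.2018, -0.329, 0.0002, -0.0001, 0.2956]
```

Emit:
apply_moves(rows=[0,0,-0.04,0,0,0,0,0,-0.09,0,0,0,0,0,-0.16,0,0,0,0,0,-0.24,0,0,0,0,0,-0.329,0,0,0,-0.411,0.2018,-0.329,0,0,0.2956,-0.411,0.2018,-0.329,0,0,0.2956,-0.411,0.2018,-0.329,0,0,0.2956,-0.411,0.2018,-0.329,0,0,0.2956,-0.411,0.2018,-0.329,0,0,0.2956,-0.411,0.2018,-0.329,0,0,0.2956,-0.411,0.2018,-0.329,0,0,0.2956,-0.411,0.2018,-0.329,0,0,0.2956,-0.411,0.2018,-0.329,0,0,0.2956,-0.411,0.2018,-0.329,0,0,0.2956])

```text
t: 9.7
tool_pos: [0.624, 0.1489, 0.3346]
tool_rot: [-2.269, -2.172, 0.0]
contact_force: [-0.3, 0.3, -1.6]
opening: 0.0113
grip_force: 60.2
```

```bash
python3 plan.py .6248,.148,.335,-.045 .6248,.148,.3125,-.045; python3 - <<'E'
from h import *
im,P,d=shot("side"); cv2.imwrite("pics/ins.png",cv2.resize(im[170:290,190:350],(800,600),interpolation=2))
m=ctrl.camera_model("side")
def px(X): p=m["mtx"]@(m["R"]@X+m["t"]); return (p[:2]/p[2]).round(1)
print(px([.6248,.148,.174]),px([.6248,.148,.204]))
# key blade points: silver, between hub top and gripper
q=(d>0)&(abs(P[...,0]-.6248)<.04)&(abs(P[...,1]-.148)<.04)&(P[...,2]>.19)&(P[...,2]<.28)
for lo in np.arange(.19,.28,.008):
    s=q&(P[...,2]>=lo)&(P[...,2]<lo+.008)
    if s.sum(): print(lo.round(3),s.sum(),P[s].mean(0).round(4),P[s].min(0).round(3),P[s].max(0).round(3))
E
```

```text
now 9.7 [0.624  0.1489 0.3346] yaw -0.0435 tilt [-3.e-04  1.e-04 -1.e+00] open 0.0113 F [-0.3  0.3 -1.6] q [0.12 0.08 1.54 0.   1.53 0.16]
[-0.0014, 0.0015, -0.0006, -0.0002, -0.0, 0.001]
[-0.0014, 0.0015, 0.0369, -0.0002, -0.0, 0.001]
[259.7 253.7] [258.8 243.9]
0.198 12 [0.6236 0.1539 0.2037] [0.621 0.132 0.2  ] [0.627 0.168 0.206]
0.206 19 [0.6225 0.1538 0.2102] [0.62  0.132 0.207] [0.629 0.169 0.214]
0.214 25 [0.6211 0.1519 0.2181] [0.619 0.13  0.214] [0.627 0.172 0.221]
0.222 30 [0.6216 0.1568 0.2258] [0.619 0.131 0.223] [0.63  0.173 0.23 ]
0.23 24 [0.6225 0.1601 0.2334] [0.619 0.135 0.23 ] [0.629 0.173 0.238]
0.238 2 [0.6168 0.1669 0.2422] [0.614 0.164 0.239] [0.62  0.17  0.245]
0.246 79 [0.6187 0.1629 0.2513] [0.608 0.12  0.247] [0.639 0.183 0.254]
0.254 47 [0.6207 0.1613 0.2565] [0.611 0.125 0.254] [0.637 0.181 0.262]
0.262 31 [0.6201 0.1643 0.2661] [0.606 0.153 0.262] [0.643 0.175 0.27 ]
0.27 47 [0.6176 0.162  0.274 ] [0.605 0.144 0.27 ] [0.642 0.174 0.278]
0.278 11 [0.6226 0.1643 0.2789] [0.606 0.157 0.278] [0.641 0.174 0.28 ]
```

View pics/ins.png

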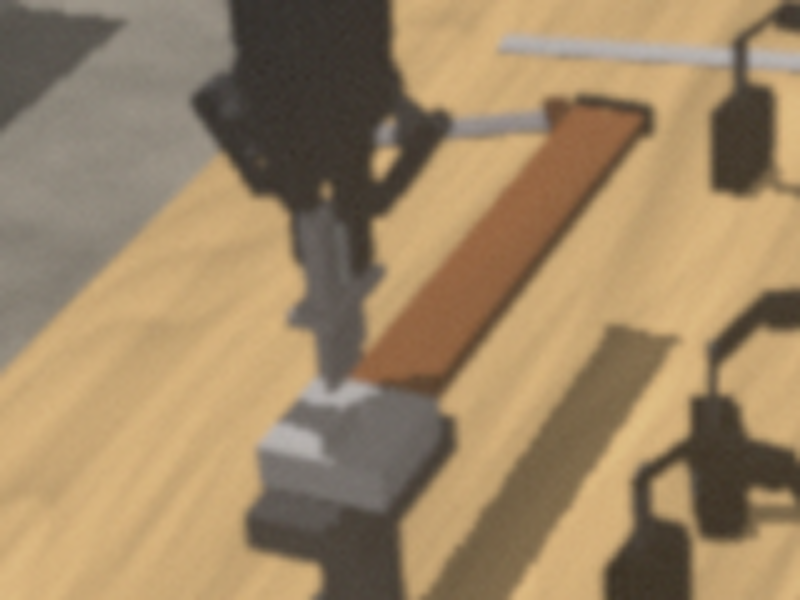

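The side crop shows the key upright and centred about 25 mm above the hub at (335,390). I'll correct the offset and lower it in steps, checking the force.

Emit:
apply_moves(rows=[-0.0014,0.0015,0,0,0,0,-0.0014,0.0015,0,0,0,0,-0.0014,0.0015,0.02,0,0,0,-0.0014,0.0015,0.036,0,0,0,-0.0014,0.0015,0.048,0,0,0,-0.0014,0.0015,0.056,0,0,0,-0.0014,0.0015,0.06,0,0,0,-0.0014,0.0015,0.06,0,0,0])

```text
t: 10.55
tool_pos: [0.6255, 0.1469, 0.2982]
tool_rot: [-2.271, -2.17, 0.001]
contact_force: [-0.3, -0.5, -1.5]
opening: 0.0112
grip_force: 60.3
```

```bash
python3 plan.py .6248,.148,.297,-.045 .6248,.148,.2616,-.045
```

```text
now 10.55 [0.6255 0.1469 0.2982] yaw -0.0451 tilt [-8.e-04 -1.e-04 -1.e+00] open 0.0112 F [-0.3 -0.5 -1.5] q [ 0.11  0.1   1.58 -0.    1.47  0.16]
[0.0017, -0.0013, 0.0019, -0.0005, 0.0001, -0.0]
[0.0017, -0.0012, 0.0609, -0.0005, 0.0001, -0.0]
```

No contact force, so the foot is in the hub slot. I'll continue down.

Emit:
apply_moves(rows=[0.0008,-0.0006,0.01,0,0,0,0.0008,-0.0006,0.02,0,0,0,0.0008,-0.0006,0.03,0,0,0,0.0008,-0.0006,0.035,0,0,0,0.0008,-0.0006,0.035,0,0,0])

```text
t: 11.05
tool_pos: [0.6268, 0.1478, 0.2947]
tool_rot: [2.266, 2.167, 0.011]
contact_force: [-22.0, -3.7, 47.2]
opening: 0.0111
grip_force: 67.4
```

```bash
python3 plan.py .6248,.148,.2616,-.045
```

```text
now 11.05 [0.6268 0.1478 0.2947] yaw -0.0445 tilt [ 9.6e-03  3.0e-04 -1.0e+00] open 0.0111 F [-22.   -3.7  47.2] q [ 0.12  0.1   1.58 -0.    1.45  0.16]
[0.0002, -0.0039, 0.0551, 0.0061, -0.0005, 0.0003]
```

The blade step catches on the hub's edge, with about 22 N of push toward -x. I'll back off and shift 2.5 mm toward -x.

Emit:
apply_moves(rows=[0,0,-0.015,0,0,0,0,0,-0.03,0,0,0,0,-0.004,-0.033,0,0,0,0,-0.004,-0.033,0,0,0,0,-0.004,-0.033,0,0,0])

```text
t: 11.55
tool_pos: [0.6224, 0.1475, 0.2957]
tool_rot: [-2.27, -2.17, 0.003]
contact_force: [0.8, 0.7, -1.7]
opening: 0.0113
grip_force: 60.3
```

```bash
python3 plan.py .6235,.148,.2616,-.045
```

```text
now 11.55 [0.6224 0.1475 0.2957] yaw -0.045 tilt [-2.7e-03 -3.0e-04 -1.0e+00] open 0.0113 F [ 0.8  0.7 -1.7] q [0.12 0.09 1.58 0.   1.47 0.16]
[0.0009, 0.002, 0.0568, -0.0017, 0.0003, -0.0]
```

Emit:
apply_moves(rows=[0,0.002,0,0,0,0,0,0.002,0,0,0,0,0,0.002,0.005,0,0,0,0,0.002,0.01,0,0,0,0,0.002,0.015,0,0,0,0,0.002,0.015,0,0,0])

```text
t: 12.15
tool_pos: [0.6238, 0.1475, 0.2876]
tool_rot: [-2.27, -2.17, 0.002]
contact_force: [-0.2, 0.2, -1.1]
opening: 0.0113
grip_force: 60.2
```

```bash
python3 plan.py .6238,.148,.2616,-.045
```

```text
now 12.15 [0.6238 0.1475 0.2876] yaw -0.045 tilt [-1.3e-03 -2.0e-04 -1.0e+00] open 0.0113 F [-0.2  0.2 -1.1] q [ 0.12  0.1   1.59 -0.    1.45  0.16]
[0.0008, 0.0, 0.0433, -0.0008, 0.0001, -0.0]
```

Emit:
apply_moves(rows=[0,0,0.008,0,0,0,0,0,0.016,0,0,0,0,0,0.024,0,0,0,0,0,0.03,0,0,0,0,0,0.035,0,0,0,0,0,0.035,0,0,0])

```text
t: 12.75
tool_pos: [0.6238, 0.1475, 0.2667]
tool_rot: [-2.27, -2.17, 0.001]
contact_force: [0.1, 0.5, -2.5]
opening: 0.0113
grip_force: 60.2
```

```bash
python3 plan.py .6238,.148,.2616,-.045
```

```text
now 12.75 [0.6238 0.1475 0.2667] yaw -0.045 tilt [-1.1e-03 -1.0e-04 -1.0e+00] open 0.0113 F [ 0.1  0.5 -2.5] q [0.12 0.11 1.61 0.   1.42 0.16]
[0.0008, -0.0001, 0.0086, -0.0007, 0.0001, 0.0]
```

Emit:
apply_moves(rows=[0,0,0.005,0,0,0,0,0,0.009,0,0,0,0,0,0.012,0,0,0,0,0,0.012,0,0,0])

```text
t: 13.15
tool_pos: [0.6243, 0.1475, 0.2615]
tool_rot: [2.27, 2.171, 0.001]
contact_force: [-1.9, -1.4, 3.4]
opening: 0.0115
grip_force: 60.9
```

```bash
python3 plan.py
```

```text
now 13.15 [0.6243 0.1475 0.2615] yaw -0.0449 tilt [ 8.e-04 -0.e+00 -1.e+00] open 0.0115 F [-1.9 -1.4  3.4] q [ 0.12  0.12  1.61 -0.    1.41  0.16]
```

The shoulder is seated: TCP at 0.2615 against 0.2616 predicted. I'll release, rise and verify the key, then measure the muffs again.

Emit:
apply_moves(rows=[0,0,0,0,0,0,0,0,0,0,0,0,0,0,0,0,0,0,0,0,0,0,0,0,0,0,0,0,0,0,0,0,-0.08,0,0,0,0,0,-0.16,0,0,0,0,0,-0.24,0,0,0,0,0,-0.25,0,0,0], grip=1)

```text
t: 14.05
tool_pos: [0.6255, 0.1478, 0.4199]
tool_rot: [2.265, 2.165, 0.018]
contact_force: [-0.2, -0.1, 1.0]
opening: 0.0857
grip_force: 0.0
```

```bash
cat > muff.py <<'E'
from h import *
im,P,d=shot("top"); ok=d>0; Z=P[...,2]; cv2.imwrite("pics/mf.png",im)
def comps(mask,mn):
    n,l,s,c=cv2.connectedComponentsWithStats(mask.astype(np.uint8))
    return [(c[i].round(0),s[i,4],P[l==i],im[l==i].mean(0).round(0)) for i in range(1,n) if s[i,4]>=mn]
m=ok&(P[...,0]<.72)&(P[...,0]>.25)&(P[...,1]<.2)&(P[...,1]>-.6)
for nm,lo,hi in(("bench crowns",.140,.158),("hung/key",.18,.24)):
    print(nm)
    for c,a,Q,col in comps(m&(Z>lo)&(Z<hi)&(im.max(2)<120),60): print(c,a,*rect(Q),np.median(Q[:,2]).round(3),col)
E
python3 muff.py; python3 plan.py; python3 - <<'E'
from h import *
im,P,d=shot("side"); cv2.imwrite("pics/key1.png",cv2.resize(im[170:290,190:350],(800,600),interpolation=2))
s=(d>0)&(abs(P[...,0]-.6240)<.03)&(abs(P[...,1]-.148)<.04)&(P[...,2]>.195)&(P[...,2]<.26)
print(P[s].max(0).round(3),P[s].min(0).round(3),s.sum())
E
```

```text
bench crowns
[508. 239.] 307 [ 0.5334 -0.4547] [75. 24.] -0.143 0.149 [19. 19. 20.]
[280. 276.] 277 [0.4358 0.0761] [73. 23.] -0.133 0.149 [20. 21. 22.]
[347. 276.] 272 [ 0.4406 -0.079 ] [73. 22.] 0.402 0.15 [22. 22. 23.]
[432. 290.] 294 [ 0.4113 -0.2763] [75. 23.] 0.489 0.15 [21. 21. 22.]
[516. 318.] 154 [ 0.3491 -0.4705] [76. 22.] 0.661 0.147 [86. 34. 68.]
hung/key
[255. 194.] 108 [0.6216 0.1314] [29. 20.] -1.553 0.206 [67. 66. 68.]
now 14.1 [0.6252 0.1477 0.4174] yaw -0.0449 tilt [ 0.0108  0.0013 -0.9999] open 0.0855 F [0.1 0.3 1.1] q [ 0.12  0.05  1.43 -0.    1.65  0.16]
[0.632 0.175 0.23 ] [0.617 0.127 0.195] 170
```

View pics/key1.png

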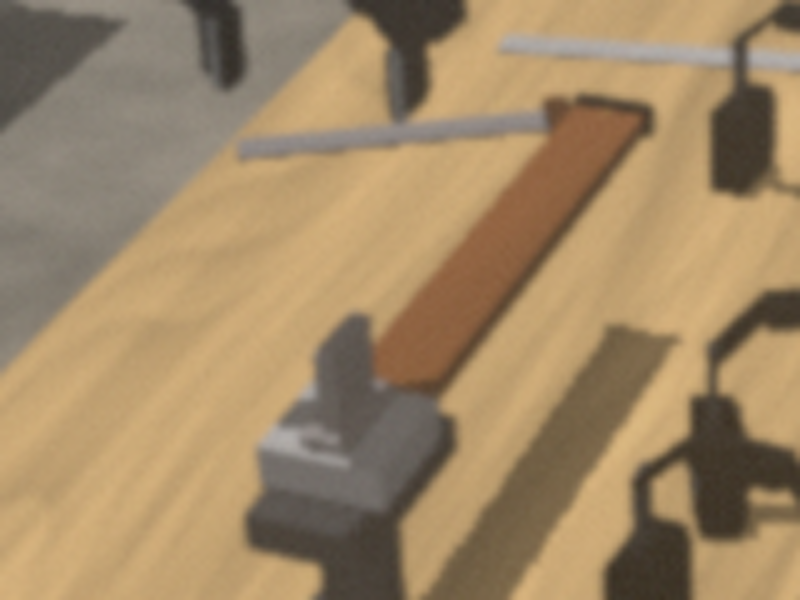

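The side crop shows the key seated upright at (345,385) with its shoulder on the hub; its top is at 0.230 against 0.228 expected. Now the first pair, A, at (0.437, 0.076).

```bash
python3 plan.py .437,.076,.30,1.438 .437,.076,.2086,1.438
```

```text
now 14.15 [0.6247 0.1477 0.4137] yaw -0.0449 tilt [ 5.7e-03  6.0e-04 -1.0e+00] open 0.0852 F [ 0.4 -0.2 -1. ] q [ 0.12  0.05  1.44 -0.    1.65  0.16]
[-0.1335, -0.3082, 0.1876, 0.0033, 0.0022, -0.9441]
[-0.1337, -0.309, 0.34, 0.0033, 0.0022, -0.9441]
```

Emit:
apply_moves(rows=[-0.06,-0.15,0,0,0,-0.944,-0.1335,-0.308,0.1,0,0,-0.944,-0.1335,-0.308,0.1876,0,0,-0.944,-0.1335,-0.308,0.1876,0,0,-0.944,-0.1335,-0.308,0.1876,0,0,-0.944,-0.1335,-0.308,0.1876,0,0,-0.944,-0.1335,-0.308,0.1876,0,0,-0.944,-0.1335,-0.308,0.1876,0,0,-0.944,-0.1335,-0.308,0.1876,0,0,-0.944,-0.1335,-0.308,0.1876,0,0,-0.944,-0.1335,-0.308,0.1876,0,0,-0.944,-0.1335,-0.308,0.1876,0,0,-0.944], grip=0.7)

```text
t: 15.35
tool_pos: [0.4352, 0.0758, 0.296]
tool_rot: [-0.213, -3.131, 0.0]
contact_force: [1.2, 0.8, -0.5]
opening: 0.0597
grip_force: 0.0
```

```bash
python3 plan.py .437,.076,.2086,1.438
```

```text
now 15.35 [0.4352 0.0758 0.296 ] yaw 1.4351 tilt [-0.0029 -0.     -1.    ] open 0.0597 F [ 1.2  0.8 -0.5] q [ 0.   -0.41  2.03 -0.    1.52 -1.43]
[-0.0033, 0.0007, 0.1456, -0.0003, -0.0018, -0.0019]
```

Emit:
apply_moves(rows=[0,0,0.05,0,0,0,0,0,0.1,0,0,0,0,0,0.1456,0,0,0,0,0,0.1456,0,0,0,0,0,0.1456,0,0,0])

```text
t: 15.85
tool_pos: [0.4356, 0.0758, 0.2101]
tool_rot: [-0.21, -3.133, 0.0]
contact_force: [-0.2, 0.4, 1.0]
opening: 0.0598
grip_force: 0.0
```

Emit:
apply_moves(rows=[0,0,0,0,0,0,0,0,0,0,0,0,0,0,0,0,0,0,0,0,0,0,0,0,0,0,0,0,0,0,0,0,0,0,0,0], grip=0, grip_force=50)

```text
t: 16.45
tool_pos: [0.4369, 0.076, 0.2124]
tool_rot: [0.209, 3.131, 0.001]
contact_force: [0.2, 0.6, 6.1]
opening: 0.0203
grip_force: 50.9
```

```bash
cat > place.py <<'E'
# place.py r sign : lift, travel, lower numbers for hanging at radius r
import sys,subprocess,numpy as np
from h import ctrl
r=float(sys.argv[1]); w=-1.616 if sys.argv[2]=="-" else 1.526
p=ctrl.get_obs()["tool_pos"]; x=.6244-.045*r; y=.1478-.999*r
print(subprocess.run(["python3","plan.py",f"{p[0]},{p[1]},.43,{w}",f"{x},{y},.43,{w}",f"{x},{y},.26,{w}",f"{x},{y},.246,{w}"],capture_output=True,text=True).stdout)
E
python3 place.py .095 +
```

```text
now 16.45 [0.4369 0.076  0.2124] yaw 1.4377 tilt [ 3.4e-03  5.0e-04 -1.0e+00] open 0.0203 F [0.2 0.6 6.1] q [ 0.   -0.33  2.12  0.    1.36 -1.43]
[-0.0012, 0.0004, -0.3627, 0.0005, 0.0022, -0.0562]
[-0.309, 0.0026, -0.3617, 0.0005, 0.0022, -0.0562]
[-0.308, 0.0024, -0.0784, 0.0005, 0.0022, -0.0562]
[-0.308, 0.0023, -0.055, 0.0005, 0.0022, -0.0562]
```

Emit:
apply_moves(rows=[0,0,-0.07,0,0,0,0,0,-0.14,0,0,0,0,0,-0.21,0,0,0,0,0,-0.28,0,0,-0.03,0,0,-0.3625,0,0,-0.056,-0.08,0,-0.3625,0,0,-0.056,-0.16,0,-0.3625,0,0,-0.056,-0.24,0.002,-0.362,0,0,-0.056,-0.309,0.0025,-0.362,0,0,-0.056,-0.309,0.0025,-0.362,0,0,-0.056,-0.309,0.0025,-0.362,0,0,-0.056,-0.309,0.0025,-0.362,0,0,-0.056])

```text
t: 17.65
tool_pos: [0.6192, 0.0529, 0.4274]
tool_rot: [-0.07, -3.14, 0.0]
contact_force: [0.1, -0.9, -2.3]
opening: 0.0205
grip_force: 49.9
```

```bash
python3 place.py .095 +; python3 - <<'E'
from h import *
im,P,d=shot("side"); cv2.imwrite("pics/hang.png",cv2.resize(im[140:320,180:420],(800,600),interpolation=2))
E
```

```text
now 17.65 [0.6192 0.0529 0.4274] yaw 1.5259 tilt [-9.e-04 -0.e+00 -1.e+00] open 0.0205 F [ 0.1 -0.9 -2.3] q [-0.03  0.    1.46 -0.    1.68 -1.56]
[0.0, -0.0, -0.0043, -0.0, -0.0006, -0.0001]
[-0.0016, 0.0001, -0.0043, -0.0, -0.0006, -0.0001]
[-0.0018, 0.0001, 0.279, -0.0, -0.0006, -0.0001]
[-0.0019, 0.0001, 0.3023, -0.0, -0.0006, -0.0001]
```

View pics/hang.png

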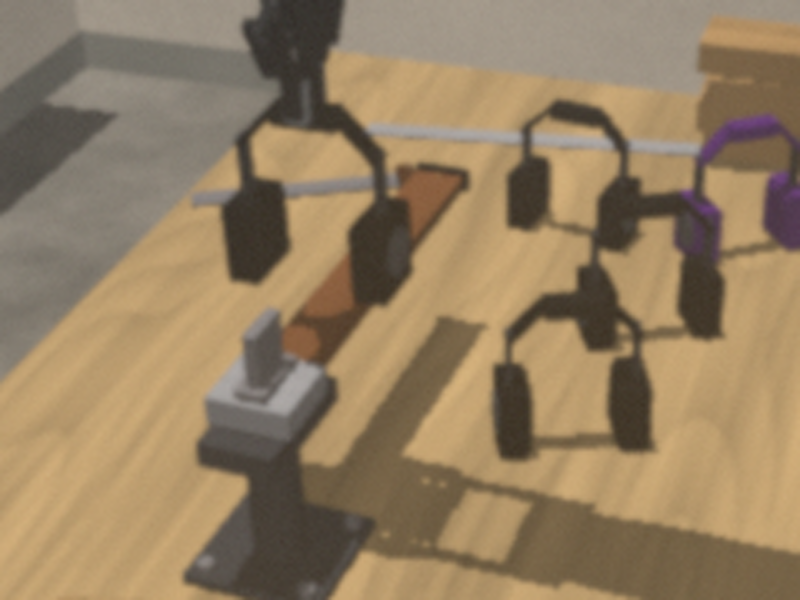

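The crop shows the pair held level above the bar, its cups at (255,230) and (380,250), one on either side. Lowering it.

Emit:
apply_moves(rows=[-0.001,0,0.06,0,0,0,-0.001,0,0.12,0,0,0,-0.001,0,0.18,0,0,0,-0.001,0,0.24,0,0,0,-0.001,0,0.275,0,0,0,-0.001,0,0.29,0,0,0,-0.001,0,0.295,0,0,0,-0.001,0,0.295,0,0,0,-0.001,0,0.295,0,0,0])

```text
t: 18.6
tool_pos: [0.6212, 0.0528, 0.2529]
tool_rot: [0.07, 3.137, -0.0]
contact_force: [-0.4, -0.3, -2.7]
opening: 0.0204
grip_force: 49.9
```

Emit:
apply_moves(rows=[0,0,0.003,0,0,0,0,0,0.006,0,0,0,0,0,0.006,0,0,0])

```text
t: 18.9
tool_pos: [0.6217, 0.0528, 0.2506]
tool_rot: [0.07, 3.136, 0.0]
contact_force: [-1.7, -0.4, 6.6]
opening: 0.0207
grip_force: 50.9
```

Emit:
apply_moves(rows=[0,0,0,0,0,0,0,0,0,0,0,0,0,0,0,0,0,0,0,0,0,0,0,0,0,0,-0.04,0,0,0,0,0,-0.1,0,0,0,0,0,-0.16,0,0,0,0,0,-0.16,0,0,0], grip=0.5)

```text
t: 19.7
tool_pos: [0.6224, 0.0527, 0.3503]
tool_rot: [0.07, 3.129, -0.0]
contact_force: [0.5, -0.2, 0.0]
opening: 0.0424
grip_force: 0.0
```

```bash
python3 muff.py; python3 bar.py;  python3 plan.py .4405,-.079,.32,1.971 .4405,-.079,.21,1.971
```

```text
bench crowns
[508. 238.] 294 [ 0.5351 -0.4555] [76. 24.] -0.161 0.15 [18. 18. 19.]
[347. 277.] 270 [ 0.4388 -0.0797] [73. 22.] 0.398 0.15 [20. 20. 21.]
[432. 290.] 294 [ 0.4114 -0.2756] [76. 22.] 0.459 0.149 [20. 20. 22.]
[517. 318.] 283 [ 0.3495 -0.4707] [75. 23.] 0.655 0.15 [97. 40. 77.]
hung/key
[254. 195.] 77 [0.6173 0.1367] [29. 14.] -1.257 0.194 [56. 55. 57.]
[290. 200.] 154 [0.613 0.055] [50. 17.] -0.029 0.188 [11. 11. 11.]
wood 2562 (array([ 0.6094, -0.064 ]), array([353.,  66.]), np.float64(1.555)) [ 0.6158 -0.0842  0.1703]
hub 315 (array([0.6172, 0.1042]), array([102.,  64.]), np.float64(1.466)) [0.614  0.131  0.1752]
head 59 (array([0.6003, 0.1536]), array([122.,  37.]), np.float64(1.251)) [0.5975 0.1187 0.1479]
base 151 (array([0.6303, 0.187 ]), array([203.,  57.]), np.float64(1.197)) [0.6168 0.1496 0.0114]
now 19.8 [0.6208 0.0527 0.3444] yaw 1.5257 tilt [ 2.5e-03 -1.0e-04 -1.0e+00] open 0.0427 F [ 0.3  0.1 -0.2] q [-0.03  0.03  1.57 -0.    1.54 -1.56]
[0.2904, -0.2328, 0.0399, -0.0004, 0.0016, -0.2835]
[0.2909, -0.2328, 0.2232, -0.0004, 0.0016, -0.2835]
```

The first pair hangs with its crown top at 0.188. Next is B at (0.4397, -0.0793).

Emit:
apply_moves(rows=[0.07,-0.055,0,0,0,-0.1,0.14,-0.115,0,0,0,-0.19,0.22,-0.175,0.02,0,0,-0.2835,0.291,-0.233,0.04,0,0,-0.2835,0.291,-0.233,0.04,0,0,-0.2835,0.291,-0.233,0.1,0,0,-0.2835,0.291,-0.233,0.16,0,0,-0.2835,0.291,-0.233,0.2,0,0,-0.2835,0.291,-0.233,0.223,0,0,-0.2835,0.291,-0.233,0.223,0,0,-0.2835], grip=0.7)

```text
t: 20.8
tool_pos: [0.438, -0.0785, 0.2058]
tool_rot: [0.623, -3.073, -0.005]
contact_force: [-0.1, 0.3, 1.2]
opening: 0.0598
grip_force: 0.0
```

Emit:
apply_moves(rows=[0,0,0,0,0,0,0,0,0,0,0,0,0,0,0,0,0,0,0,0,0,0,0,0,0,0,0,0,0,0,0,0,0,0,0,0], grip=0)

```text
t: 21.4
tool_pos: [0.4407, -0.0792, 0.2111]
tool_rot: [-0.624, 3.076, -0.002]
contact_force: [-0.1, 1.7, 5.9]
opening: 0.0203
grip_force: 50.5
```

```bash
python3 place.py .17 +
```

```text
now 21.4 [ 0.4407 -0.0792  0.2111] yaw 1.9712 tilt [ 3.2e-03 -6.0e-04 -1.0e+00] open 0.0203 F [-0.1  1.7  5.9] q [-0.34 -0.32  2.11  0.    1.35 -2.32]
[-0.001, -0.0007, -0.3648, -0.0007, 0.002, 0.2834]
[-0.3083, -0.0273, -0.3639, -0.0007, 0.002, 0.2834]
[-0.3076, -0.0268, -0.0806, -0.0007, 0.002, 0.2834]
[-0.3075, -0.0267, -0.0573, -0.0007, 0.002, 0.2834]
```

Emit:
apply_moves(rows=[0,0,-0.07,0,0,0,0,0,-0.14,0,0,0,0,0,-0.21,0,0,0,0,0,-0.29,0,0,0.05,0,0,-0.365,0,0,0.1,-0.08,-0.007,-0.365,0,0,0.17,-0.16,-0.014,-0.365,0,0,0.23,-0.24,-0.021,-0.364,0,0,0.2834,-0.308,-0.027,-0.364,0,0,0.2834,-0.308,-0.027,-0.364,0,0,0.2834,-0.308,-0.027,-0.364,0,0,0.2834,-0.308,-0.027,-0.364,0,0,0.2834])

```text
t: 22.6
tool_pos: [0.6157, -0.0222, 0.4271]
tool_rot: [-0.071, -3.14, 0.0]
contact_force: [-0.3, 0.2, -2.3]
opening: 0.0205
grip_force: 49.9
```

```bash
python3 place.py .17 +
```

```text
now 22.6 [ 0.6157 -0.0222  0.4271] yaw 1.5257 tilt [-1.1e-03 -2.0e-04 -1.0e+00] open 0.0205 F [-0.3  0.2 -2.3] q [-0.16 -0.01  1.48 -0.    1.68 -1.68]
[0.0, -0.0, -0.0048, -0.0002, -0.0007, -0.0002]
[-0.0017, 0.0004, -0.0048, -0.0002, -0.0007, -0.0002]
[-0.002, 0.0004, 0.2786, -0.0002, -0.0007, -0.0002]
[-0.0021, 0.0004, 0.3019, -0.0002, -0.0007, -0.0002]
```

Emit:
apply_moves(rows=[-0.001,0,0.06,0,0,0,-0.001,0,0.12,0,0,0,-0.001,0,0.18,0,0,0,-0.001,0,0.24,0,0,0,-0.001,0,0.275,0,0,0,-0.001,0,0.29,0,0,0,-0.001,0,0.298,0,0,0,-0.001,0,0.302,0,0,0,-0.001,0,0.302,0,0,0])

```text
t: 23.5
tool_pos: [0.6179, -0.0221, 0.2495]
tool_rot: [0.07, 3.136, -0.001]
contact_force: [-1.8, 1.4, 1.4]
opening: 0.0203
grip_force: 50.4
```

Emit:
apply_moves(rows=[0,0,0,0,0,0,0,0,0,0,0,0,0,0,0,0,0,0,0,0,0,0,0,0,0,0,-0.04,0,0,0,0,0,-0.1,0,0,0,0,0,-0.16,0,0,0,0,0,-0.16,0,0,0], grip=0.5)

```text
t: 24.3
tool_pos: [0.6189, -0.0223, 0.3499]
tool_rot: [0.07, 3.129, -0.003]
contact_force: [0.6, 0.4, 0.4]
opening: 0.0425
grip_force: 0.0
```

```bash
python3 muff.py;  python3 plan.py .4113,-.276,.32,2.035 .4113,-.276,.21,2.035
```

```text
bench crowns
[233. 195.] 130 [0.6274 0.1938] [63. 12.] 0.004 0.148 [70. 68. 68.]
[508. 239.] 302 [ 0.5336 -0.4547] [75. 23.] -0.164 0.149 [17. 18. 19.]
[432. 290.] 297 [ 0.4121 -0.2753] [79. 22.] 0.511 0.15 [19. 19. 20.]
[517. 318.] 300 [ 0.3498 -0.47  ] [78. 22.] 0.619 0.15 [97. 39. 77.]
hung/key
[292. 198.] 160 [0.6156 0.0485] [56. 18.] -0.164 0.188 [18. 18. 18.]
[250. 194.] 122 [0.6175 0.1451] [45. 23.] -1.243 0.2 [59. 58. 60.]
[323. 203.] 176 [ 0.6035 -0.0225] [43. 21.] 0.015 0.188 [10. 11. 11.]
now 24.35 [ 0.6181 -0.0222  0.3466] yaw 1.526 tilt [ 0.0071 -0.0012 -1.    ] open 0.0426 F [-0.5  0.8  0.2] q [-0.16  0.01  1.58 -0.    1.54 -1.68]
[0.3256, -0.438, 0.0424, -0.0017, 0.0043, -0.324]
[0.3269, -0.4379, 0.2258, -0.0017, 0.0043, -0.324]
```

Emit:
apply_moves(rows=[0.05,-0.065,0,0,0,-0.06,0.1,-0.13,0,0,0,-0.12,0.15,-0.2,0,0,0,-0.18,0.2,-0.265,0.01,0,0,-0.25,0.25,-0.33,0.02,0,0,-0.333,0.29,-0.39,0.03,0,0,-0.333,0.325,-0.437,0.04,0,0,-0.333,0.325,-0.437,0.04,0,0,-0.333,0.325,-0.437,0.1,0,0,-0.333,0.325,-0.437,0.15,0,0,-0.333,0.325,-0.437,0.15,0,0,-0.333], grip=0.7)

```text
t: 25.45
tool_pos: [0.4085, -0.2727, 0.2465]
tool_rot: [0.743, -3.046, -0.015]
contact_force: [-0.4, 0.7, -1.2]
opening: 0.0598
grip_force: 0.0
```

```bash
python3 plan.py .4117,-.2756,.21,2.05
```

```text
now 25.45 [ 0.4085 -0.2727  0.2465] yaw 2.0495 tilt [-0.0079  0.0077 -0.9999] open 0.0598 F [-0.4  0.7 -1.2] q [-0.74 -0.23  1.97  0.    1.41 -2.79]
[-0.0028, -0.0073, 0.0607, 0.0067, -0.0022, -0.0003]
```

Emit:
apply_moves(rows=[0,0,0,0,0,0,0,0,0.04,0,0,0,0,0,0.074,0,0,0,0,0,0.074,0,0,0,0,0,0.074,0,0,0])

```text
t: 25.95
tool_pos: [0.4111, -0.2755, 0.2098]
tool_rot: [-0.744, 3.051, -0.003]
contact_force: [0.1, 0.4, 1.1]
opening: 0.06
grip_force: 0.0
```

Emit:
apply_moves(rows=[0,0,0,0,0,0,0,0,0,0,0,0,0,0,0,0,0,0,0,0,0,0,0,0,0,0,0,0,0,0,0,0,0,0,0,0], grip=0)

```text
t: 26.55
tool_pos: [0.4111, -0.2758, 0.2097]
tool_rot: [-0.744, 3.05, -0.004]
contact_force: [1.2, 1.5, 5.8]
opening: 0.0206
grip_force: 51.4
```

```bash
python3 place.py .245 +
```

```text
now 26.55 [ 0.4111 -0.2758  0.2097] yaw 2.049 tilt [ 0.0026 -0.002  -1.    ] open 0.0206 F [1.2 1.5 5.8] q [-0.74 -0.19  2.    0.    1.32 -2.79]
[-0.0005, -0.0011, -0.3671, -0.0016, 0.0014, 0.333]
[-0.4371, 0.1084, -0.3668, -0.0016, 0.0014, 0.333]
[-0.4367, 0.1093, -0.0835, -0.0016, 0.0014, 0.333]
[-0.4366, 0.1094, -0.0601, -0.0016, 0.0014, 0.333]
```

Emit:
apply_moves(rows=[0,0,-0.07,0,0,0,0,0,-0.14,0,0,0,0,0,-0.21,0,0,0,0,0,-0.29,0,0,0.05,0,0,-0.367,0,0,0.1,-0.08,0.02,-0.367,0,0,0.16,-0.16,0.04,-0.367,0,0,0.22,-0.24,0.06,-0.367,0,0,0.28,-0.32,0.08,-0.367,0,0,0.333,-0.39,0.097,-0.367,0,0,0.333,-0.437,0.108,-0.367,0,0,0.333,-0.437,0.1085,-0.367,0,0,0.333,-0.437,0.1085,-0.367,0,0,0.333,-0.437,0.1085,-0.367,0,0,0.333])

```text
t: 27.95
tool_pos: [0.6124, -0.0973, 0.4273]
tool_rot: [-0.072, -3.139, -0.0]
contact_force: [-0.9, -0.4, -2.7]
opening: 0.0209
grip_force: 50.2
```

```bash
python3 place.py .245 +
```

```text
now 27.95 [ 0.6124 -0.0973  0.4273] yaw 1.5251 tilt [-2.e-03  1.e-04 -1.e+00] open 0.0209 F [-0.9 -0.4 -2.7] q [-0.28 -0.    1.47 -0.    1.68 -1.8 ]
[0.0, 0.0, -0.0046, 0.0, -0.0013, -0.0006]
[-0.0015, 0.0007, -0.0046, 0.0, -0.0013, -0.0006]
[-0.0021, 0.0007, 0.2788, 0.0, -0.0013, -0.0006]
[-0.0021, 0.0007, 0.3021, 0.0, -0.0013, -0.0006]
```

Emit:
apply_moves(rows=[-0.001,0,0.06,0,0,0,-0.001,0,0.12,0,0,0,-0.001,0,0.18,0,0,0,-0.001,0,0.24,0,0,0,-0.001,0,0.275,0,0,0,-0.001,0,0.29,0,0,0,-0.001,0,0.298,0,0,0,-0.001,0,0.303,0,0,0,-0.001,0,0.303,0,0,0])

```text
t: 28.85
tool_pos: [0.6145, -0.0974, 0.2488]
tool_rot: [0.071, 3.137, -0.002]
contact_force: [0.2, -1.0, -1.2]
opening: 0.0208
grip_force: 50.4
```

Emit:
apply_moves(rows=[0,0,0,0,0,0,0,0,0,0,0,0,0,0,0,0,0,0,0,0,0,0,0,0,0,0,-0.04,0,0,0,0,0,-0.1,0,0,0,0,0,-0.16,0,0,0,0,0,-0.16,0,0,0], grip=0.5)

```text
t: 29.65
tool_pos: [0.6157, -0.0972, 0.3501]
tool_rot: [0.07, 3.129, -0.005]
contact_force: [0.4, 1.0, 0.4]
opening: 0.0427
grip_force: 0.0
```

```bash
python3 muff.py; python3 plan.py .534,-.4545,.32,1.415; python3 - <<'E'
import cv2
cv2.imwrite("pics/v1.png",cv2.resize(cv2.imread("pics/mf.png")[150:350,220:560],(800,470)))
E
```

```text
bench crowns
[233. 195.] 129 [0.6274 0.1938] [64. 12.] -0.002 0.149 [71. 69. 69.]
[508. 239.] 311 [ 0.5343 -0.4547] [76. 25.] -0.148 0.149 [18. 18. 19.]
[517. 318.] 301 [ 0.3502 -0.47  ] [76. 23.] 0.67 0.15 [97. 39. 76.]
hung/key
[291. 195.] 270 [0.6233 0.0523] [70. 22.] -0.038 0.188 [19. 19. 21.]
[250. 194.] 127 [0.6186 0.1467] [48. 24.] -1.302 0.197 [60. 60. 61.]
[356. 204.] 182 [ 0.6023 -0.0978] [48. 21.] 0.005 0.188 [10. 10. 11.]
now 29.7 [ 0.6149 -0.097   0.3469] yaw 1.5261 tilt [ 0.0071 -0.002  -1.    ] open 0.0427 F [ 0.4 -0.3 -0.1] q [-0.28  0.02  1.57 -0.    1.54 -1.8 ]
[0.1084, -0.6012, 0.045, -0.0008, 0.0046, 0.0707]
```

View pics/v1.png

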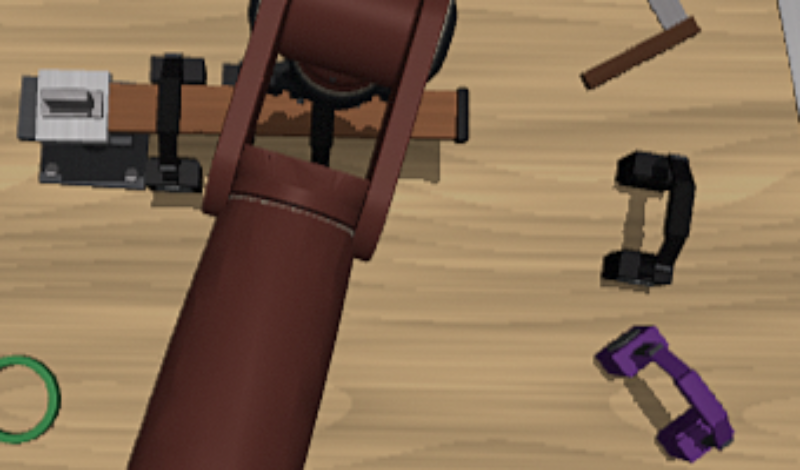

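The top view shows the first pair at crop (170,120) and the third at (320,130) on the bar, with the second hidden behind the arm. The remaining black pair D is at crop (650,220); the purple one at (670,390) stays. Going to D.

Emit:
apply_moves(rows=[0.013,-0.075,0,0,0,0.03,0.027,-0.15,0,0,0,0.068,0.04,-0.225,0,0,0,0.068,0.054,-0.3,0,0,0,0.068,0.068,-0.375,0,0,0,0.068,0.08,-0.45,0,0,0,0.068,0.095,-0.525,0.02,0,0,0.068,0.108,-0.601,0.045,0,0,0.068,0.108,-0.601,0.1,0,0,0.068,0.108,-0.601,0.15,0,0,0.068,0.108,-0.601,0.15,0,0,0.068,0.108,-0.601,0.15,0,0,0.068], grip=0.7)

```text
t: 30.9
tool_pos: [0.5324, -0.4535, 0.2509]
tool_rot: [-0.238, -3.13, -0.003]
contact_force: [0.1, 0.5, 0.8]
opening: 0.0599
grip_force: 0.0
```

```bash
python3 plan.py .534,-.4547,.2105,1.42
```

```text
now 30.9 [ 0.5324 -0.4535  0.2509] yaw 1.4193 tilt [-0.0022  0.0023 -1.    ] open 0.0599 F [0.1 0.5 0.8] q [-0.81  0.26  1.47 -0.    1.41 -2.23]
[-0.0031, -0.0017, 0.0674, 0.0012, -0.0016, -0.0005]
```

Emit:
apply_moves(rows=[-0.001,0,0.035,0,0,0,-0.001,0,0.069,0,0,0,-0.001,0,0.069,0,0,0,-0.001,0,0.069,0,0,0])

```text
t: 31.3
tool_pos: [0.534, -0.4543, 0.213]
tool_rot: [0.237, 3.131, -0.002]
contact_force: [-0.5, 0.0, 0.1]
opening: 0.0602
grip_force: 0.0
```

Emit:
apply_moves(rows=[0,0,0,0,0,0,0,0,0,0,0,0,0,0,0,0,0,0,0,0,0,0,0,0,0,0,0,0,0,0,0,0,0,0,0,0], grip=0)

```text
t: 31.9
tool_pos: [0.534, -0.4548, 0.213]
tool_rot: [0.238, 3.13, -0.003]
contact_force: [-0.8, -0.6, 5.4]
opening: 0.0203
grip_force: 51.7
```

```bash
python3 place.py .32 +
```

```text
now 31.9 [ 0.534  -0.4548  0.213 ] yaw 1.4191 tilt [ 0.0021 -0.0022 -1.    ] open 0.0203 F [-0.8 -0.6  5.4] q [-0.81  0.29  1.5   0.    1.35 -2.23]
[-0.0009, -0.0007, -0.3616, -0.0012, 0.0015, -0.068]
[-0.0549, 0.4846, -0.3624, -0.0012, 0.0015, -0.068]
[-0.0542, 0.4851, -0.0791, -0.0012, 0.0015, -0.068]
[-0.0542, 0.4852, -0.0557, -0.0012, 0.0015, -0.068]
```

Emit:
apply_moves(rows=[0,0,-0.07,0,0,0,0,0,-0.14,0,0,0,0,0,-0.21,0,0,0,0,0,-0.29,0,0,0,0,0,-0.362,0,0,-0.034,-0.009,0.08,-0.362,0,0,-0.068,-0.018,0.16,-0.362,0,0,-0.068,-0.027,0.24,-0.362,0,0,-0.068,-0.036,0.32,-0.362,0,0,-0.068,-0.045,0.4,-0.362,0,0,-0.068,-0.053,0.465,-0.362,0,0,-0.068,-0.055,0.4846,-0.362,0,0,-0.068,-0.055,0.4846,-0.362,0,0,-0.068,-0.055,0.4846,-0.362,0,0,-0.068])

```text
t: 33.3
tool_pos: [0.6097, -0.1725, 0.4272]
tool_rot: [-0.071, -3.139, 0.001]
contact_force: [-0.1, 0.3, -3.6]
opening: 0.0202
grip_force: 50.4
```

```bash
python3 place.py .32 +
```

```text
now 33.3 [ 0.6097 -0.1725  0.4272] yaw 1.5255 tilt [-1.7e-03 -3.0e-04 -1.0e+00] open 0.0202 F [-0.1  0.3 -3.6] q [-0.39  0.03  1.43 -0.    1.68 -1.92]
[0.0, -0.0, -0.0046, -0.0003, -0.0011, -0.0003]
[-0.0005, 0.001, -0.0046, -0.0003, -0.0011, -0.0003]
[-0.001, 0.0011, 0.2787, -0.0003, -0.0011, -0.0003]
[-0.0011, 0.0011, 0.302, -0.0003, -0.0011, -0.0003]
```

Emit:
apply_moves(rows=[0,0,0.06,0,0,0,0,0,0.12,0,0,0,0,0,0.18,0,0,0,0,0,0.24,0,0,0,0,0,0.27,0,0,0,0,0,0.285,0,0,0,0,0,0.293,0,0,0,0,0,0.299,0,0,0,0,0,0.299,0,0,0])

```text
t: 34.2
tool_pos: [0.611, -0.1724, 0.2513]
tool_rot: [0.071, 3.137, -0.003]
contact_force: [1.1, -1.0, -1.4]
opening: 0.0207
grip_force: 50.6
```

Emit:
apply_moves(rows=[0,0,0,0,0,0,0,0,0,0,0,0,0,0,0,0,0,0,0,0,0,0,0,0,0,0,-0.04,0,0,0,0,0,-0.1,0,0,0,0,0,-0.18,0,0,0,0,0,-0.26,0,0,0,0.05,-0.05,-0.26,0,0,0,0.1,-0.1,-0.26,0,0,0,0.17,-0.17,-0.26,0,0,0,0.24,-0.24,-0.26,0,0,0,0.3,-0.3,-0.26,0,0,0,0.3,-0.3,-0.26,0,0,0,0.3,-0.3,-0.26,0,0,0], grip=0.5)

```text
t: 35.7
tool_pos: [0.4202, -0.3451, 0.4051]
tool_rot: [0.077, 3.141, -0.001]
contact_force: [-0.4, 0.3, -0.4]
opening: 0.0427
grip_force: 0.0
```

```bash
python3 muff.py; python3 bar.py; python3 plan.py; python3 - <<'E'
from h import *
im,P,d=shot("side"); a=cv2.imread("pics/mf.png")
cv2.imwrite("pics/fin.png",np.vstack([cv2.resize(im[140:320,180:420],(400,300)),cv2.resize(a[120:300,200:440],(400,300))]))
s=(d>0)&(abs(P[...,0]-.6240)<.03)&(abs(P[...,1]-.148)<.04)&(P[...,2]>.195)&(P[...,2]<.26)
print(P[s].max(0).round(3),P[s].min(0).round(3),s.sum())
E
```

```text
bench crowns
[233. 195.] 128 [0.6278 0.194 ] [63. 12.] 0.001 0.148 [69. 67. 67.]
[271. 208.] 60 [0.5971 0.1023] [23. 13.] -1.563 0.147 [51. 50. 52.]
[517. 319.] 289 [ 0.3501 -0.4704] [74. 22.] 0.637 0.15 [96. 39. 75.]
hung/key
[294. 195.] 274 [0.6231 0.0466] [70. 21.] 0.026 0.188 [19. 19. 20.]
[325. 199.] 266 [ 0.6137 -0.0252] [72. 22.] 0.079 0.188 [19. 19. 21.]
[356. 200.] 271 [ 0.6109 -0.0976] [69. 21.] 0.013 0.188 [19. 19. 21.]
[389. 201.] 277 [ 0.6097 -0.1729] [70. 22.] -0.052 0.188 [18. 19. 20.]
[250. 194.] 130 [0.6183 0.1466] [47. 23.] -1.3 0.196 [58. 57. 59.]
wood 2331 (array([ 0.6153, -0.0643]), array([354., 112.]), np.float64(1.493)) [ 0.6217 -0.0613  0.1702]
hub 659 (array([0.6257, 0.1479]), array([71., 71.]), np.float64(-0.005)) [0.6223 0.1467 0.1749]
head 290 (array([0.6192, 0.1178]), array([184.,  81.]), np.float64(1.367)) [0.6179 0.168  0.1487]
base 743 (array([0.6132, 0.1888]), array([218.,  95.]), np.float64(1.172)) [0.5923 0.1511 0.011 ]
now 35.8 [ 0.4221 -0.3435  0.4049] yaw 1.5253 tilt [ 5.e-04  3.e-04 -1.e+00] open 0.0431 F [ 0.4  0.1 -0. ] q [-0.82 -0.18  1.67  0.    1.65 -2.35]
[0.631 0.174 0.23 ] [0.618 0.125 0.195] 166
```

View pics/fin.png

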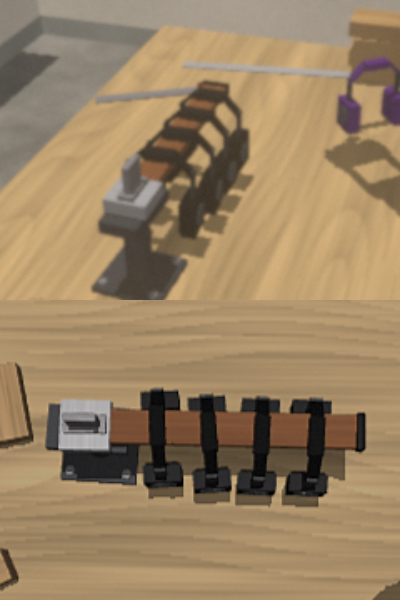

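Both views show all four black pairs draped over the bar with crowns at 0.188, the key seated in the hub and the purple pair untouched. I'll let everything settle for 1.5 s, then hand in.

Emit:
apply_moves(rows=[0,0,0,0,0,0,0,0,0,0,0,0,0,0,0,0,0,0,0,0,0,0,0,0,0,0,0,0,0,0,0,0,0,0,0,0,0,0,0,0,0,0,0,0,0,0,0,0,0,0,0,0,0,0,0,0,0,0,0,0,0,0,0,0,0,0,0,0,0,0,0,0,0,0,0,0,0,0,0,0,0,0,0,0,0,0,0,0,0,0])

```text
t: 37.35
tool_pos: [0.422, -0.3435, 0.4048]
tool_rot: [0.07, 3.141, -0.0]
contact_force: [-0.6, -0.4, -0.2]
opening: 0.0432
grip_force: 0.0
```

```bash
python3 muff.py | sed -n '/hung/,$p'; python3 -c "
from station import ctrl
print(ctrl.finish_job())"
```

```text
hung/key
[294. 195.] 273 [0.6231 0.0466] [70. 21.] 0.026 0.188 [19. 19. 21.]
[325. 198.] 268 [ 0.6159 -0.025 ] [69. 22.] 0.08 0.188 [19. 19. 21.]
[357. 200.] 266 [ 0.6122 -0.0977] [68. 21.] 0.01 0.188 [19. 19. 21.]
[389. 201.] 272 [ 0.6112 -0.1727] [68. 22.] -0.041 0.188 [18. 19. 20.]
[250. 194.] 125 [0.6196 0.147 ] [47. 22.] -1.289 0.196 [58. 58. 59.]
the job is handed in; nothing more can be done
None
```

The bar is lined up and locked with the large key fully home, and all four black ear defenders hang at rest on it; the job was handed in at about 37 s, and no verdict came back.

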